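Pack the tank wagons into the stock case

ROBOT

A 7-joint arm with a two-finger parallel gripper is mounted at the origin on the work surface. World frame = base frame: x ahead of the robot, y to its left, z up, the work surface at z = 0. Lengths are in m, angles in rad, forces in N, time in s.
With the tool pointing down it reaches from about 0.4 to 0.85 m from the base axis. Payload 4.5 kg.
Tool frame: the origin (TCP) lies on the centre line of the jaws, within the pads' length; the fingertips stand 17 mm ahead of it and the grasp point (between the pads) lies 2 mm behind it (r.tip_reach is the distance from the TCP to the fingertips, in m); z points along the fingers, y is the line along which they close (so a half turn about z gives the same grasp; the last joint's range is limited). The gripper opens to 85 mm and grips with 20 to 120 N. Pads are 22 mm wide; open, the fingers measure 114 mm over their backs; the gripper's body (76 mm by 85 mm) begins 54 mm behind the grasp point. The pads swing forward as they close: fully open they stand 13 mm farther back than shut.
Start: joints at [1.334, 0.689, -0.195, 1.565, 0.157, 0.902, -0.215], TCP at [0.167, -0.602, 0.248] pointing down, gripper open.
Joint ranges: [-3.01, 3.01], [-0.46, 2.08], [-1.47, 1.51], [0.13, 2.56], [-1, 4.14], [0.04, 2.09], [-2.66, 2.66]. Speed limits (rad/s): [2.57, 2.57, 3.14, 3.14, 3.14, 3.14, 3.14].

INTERFACE

Orientations are given as a rotation vector (axis times angle).
In Python, from bench import readout, grab_frame, camera_info, r gives the robot as it stands.
- The arm moves only by the tool arm_command, never from a script. Its argument "motion" is a list of rows, each a list of 3 entries, a list of its own where there are three numbers: the shift along the tool's x, y, z in m, then the turn, a rotation vector about the tool's x, y, z in degrees, then the opening, from 0 (shut) to 1 (fully open). A call has 1 to 5 rows; each row is the pose to reach, as a shift and turn from the pose commanded when the call began, along the tool's axes at that moment; what a row does not reach only later rows make up. A row lasts 1/12 s, in which the tool goes at most 41.7 mm and 7.16 degrees, less where a joint would pass 70% of its speed; a pose out of reach is approached as far as the arm can. A call with a gripper value outside its range is refused whole. The fingers move at their own pace and stop on an object; "squeeze" is the grip in N (left out, the last holds). Time passes only in rows, so rows that repeat a pose let the fingers close. It gives the time, the measured TCP pose, the force, the opening and the grip force at its end, in the units of the state.
- readout.get_obs(): the state, without advancing time (a new reading comes with each control period).
- grab_frame(name): name is "scene" or "side" or "wrist"; returns (picture, depth): 420x560x3 uint8, red, green, blue; 420x560 float32, m along the optical axis (not along the pixel's ray), 0 where there is no reading.
- camera_info(name): a dict with "mtx" (3x3 intrinsics, pixels), "extrinsics" (4x4, takes a point from camera to world coordinates); the wrist camera has in their place "tool_from_camera" (4x4, takes a point from camera to tool coordinates, whose origin is the TCP and whose axes are the flange's). Camera axes: x right, y down, z forward; pixel columns grow to the right and rows downward; lengths in m; the calibration is good to about 2 mm. A picture is of the moment at which its call begins: read the wrist's pose just before it. camera_info takes no time and is no camera call.
- r.job_done(): hands the job in; it is judged then, once.
The state is a dict: "t": time; "joints": joint angles; "dq": joint speeds; "tau": joint torques, N m; "tcp_pos": TCP position; "orientation": TCP orientation; "wrist_force": force on the tool from outside, world axes, zero at the start; "torque": the same for the moment, N m; "grip_width": opening from 0.0 (shut) to 1.0 (fully open); "grasp_force": force on a finger pad.
Only numpy, scipy, OpenCV 4.12 (cv2) and the standard library are available. Lean on these libraries where they do the work, as an engineer would, in place of code of your own. Each camera call takes 0.05 s, during which the arm holds its last target. There are 200 camera calls.

TASK

Pack the three tank wagons (round tank, silver dome on top) into the wooden stock case, each standing on its wheels lengthways in the bay lined in its own colour. They are delicate models: keep them upright and set each down gently rather than dropping it. Leave the ribbed box vans of the same colours where they stand on the bench.

Things in the scene. Friction and masses are not known exactly. Their poses are not given: they have to be found in the camera images.
- red_tank: red tank wagon, loose, to be packed: red round tank (31 mm diameter, 88 mm long, axis level, 28.5 mm up), one silver dome on top, black underframe 100 x 30 mm, fixed wheels; 100 x 31 x 50 mm overall, 60 to 112 g. Origin: centre of its underside; x along its length, z up; either end may lead. Grip across the tank (along y) at mid-length.
- yellow_tank: yellow tank wagon, loose, to be packed: yellow round tank (31 mm diameter, 88 mm long, axis level, 28.5 mm up), one silver dome on top, black underframe 100 x 30 mm, fixed wheels; 100 x 31 x 50 mm overall, 60 to 112 g. Origin: centre of its underside; x along its length, z up; either end may lead. Grip across the tank (along y) at mid-length.
- blue_tank: blue tank wagon, loose, to be packed: blue round tank (31 mm diameter, 88 mm long, axis level, 28.5 mm up), one silver dome on top, black underframe 100 x 30 mm, fixed wheels; 100 x 31 x 50 mm overall, 60 to 112 g. Origin: centre of its underside; x along its length, z up; either end may lead. Grip across the tank (along y) at mid-length.
- red_van: red box van, loose look-alike that stays put: red box body and roof with five thin black ribs across, no dome, black underframe; 100 x 31 x 46 mm. Origin: centre of its underside; x along its length, z up.
- blue_van: blue box van, loose look-alike that stays put: blue box body and roof with five thin black ribs across, no dome, black underframe; 100 x 31 x 46 mm. Origin: centre of its underside; x along its length, z up.
- case: shallow wooden stock case, fixed, 134 (x) x 200 (y) x 18 mm high, left or right on the bench. Three bays side by side along y, 65 mm apart, each 124 x 60 mm inside, between 5 mm walls whose tops are 18 mm above the bench. Origin: centre of its underside.
- red_bay: red lining on the floor of one bay of the case: flat plate 122 x 58 x 4 mm, fixed. Origin: centre of its underside, 5 mm above the bench (its top is 9 mm above the bench, 9 mm below the wall tops); x along the bay's length, z up. Which bay has which colour changes.
- yellow_bay: yellow lining on the floor of one bay of the case: flat plate 122 x 58 x 4 mm, fixed. Origin: centre of its underside, 5 mm above the bench (its top is 9 mm above the bench, 9 mm below the wall tops); x along the bay's length, z up. Which bay has which colour changes.
- blue_bay: blue lining on the floor of one bay of the case: flat plate 122 x 58 x 4 mm, fixed. Origin: centre of its underside, 5 mm above the bench (its top is 9 mm above the bench, 9 mm below the wall tops); x along the bay's length, z up. Which bay has which colour changes.
Not all that is in view belongs to the job. There is more than one size of the yellow_tank; the one meant has the size given above. What is shaped like the red_tank but green is not meant.

How it is judged:
By the outcome, as a careful person would: the job done as asked, in the order asked, and still so for the second after the job is handed in, with the robot touching nothing.
It also fails if it takes over 86 s, if anything falls off the work surface, if the arm or the gripper's body presses on something with over 40 N, if the wrist force passes 120 N, or if a joint passes its speed limit or range.

## Working session

There is one attempt and no reset: what is moved stays moved. The work goes in short steps, Python scripts to look and compute and a tool call to move; the robot and the scene stay as the last step left them, time stands still between calls to the robot, and variables do not carry over. Pictures are saved under pics/ and viewed, at most 14 in all, crops included, and the job is handed in when it is done.

Besides the shell and the picture viewer there is one more tool, called after "Call:" as name([rows], argument=value, ...), one row to a line, values as JSON. arm_command: Moves the arm, as the interface text tells. Its arguments: {"type":"object","properties":{"motion":{"type":"array","items":{"type":"array"}},"squeeze":{"type":"number"}},"required":["motion"]}

```bash
mkdir -p pics; ls; python3 - <<'E'
from bench import readout, grab_frame, camera_info, r
import cv2,numpy as np
o=readout.get_obs();print(o['t'],o['tcp_pos'],o['orientation'],o['grip_width'])
for n in("scene","side"):
    p,d=grab_frame(n);cv2.imwrite(f'pics/{n}0.png',p[:,:,::-1]);np.savez(f'pics/{n}0.npz',p=p,d=d)
    print(n,camera_info(n))
print(camera_info("wrist"))
E
```

```text
pics
0.0 [ 0.16693389 -0.60163255  0.24747978] [-3.11101256e+00 -4.23922296e-01  6.74882881e-04] 0.9992372841605438
scene {'mtx': array([[380.17795115,   0.        , 273.86124136],
       [  0.        , 380.17795115, 199.61183015],
       [  0.        ,   0.        ,   1.        ]]), 'extrinsics': array([[-0.80870186,  0.40739978, -0.42429557,  0.89877249],
       [ 0.58808725,  0.54472888, -0.59784934,  0.6155632 ],
       [-0.01243764, -0.73300468, -0.68010987,  0.73761113],
       [ 0.        ,  0.        ,  0.        ,  1.        ]])}
side {'mtx': array([[518.95522451,   0.        , 274.17313729],
       [  0.        , 518.95522451, 213.9268946 ],
       [  0.        ,   0.        ,   1.        ]]), 'extrinsics': array([[-0.92184154, -0.26253232,  0.28510515,  0.16535566],
       [-0.38723366,  0.65440829, -0.64946123,  0.73389656],
       [-0.01607061, -0.70910265, -0.7049221 ,  0.83619003],
       [ 0.        ,  0.        ,  0.        ,  1.        ]])}
{'mtx': array([[368.64846845,   0.        , 282.33513589],
       [  0.        , 368.64846845, 215.30021577],
       [  0.        ,   0.        ,   1.        ]]), 'tool_from_camera': array([[-4.03061228e-04, -9.55309199e-01, -2.95608139e-01,
         7.56356331e-02],
       [ 9.99998836e-01, -8.20155759e-04,  1.28697939e-03,
         4.41964457e-04],
       [-1.47190797e-03, -2.95607276e-01,  9.55308417e-01,
        -1.26163667e-01],
       [ 0.00000000e+00,  0.00000000e+00,  0.00000000e+00,
         1.00000000e+00]])}
```

View pics/scene0.png

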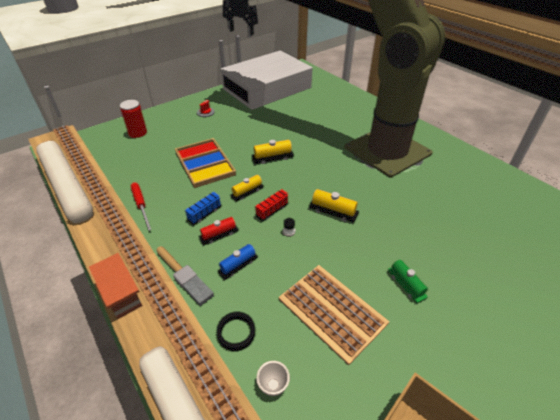

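View pics/side0.png

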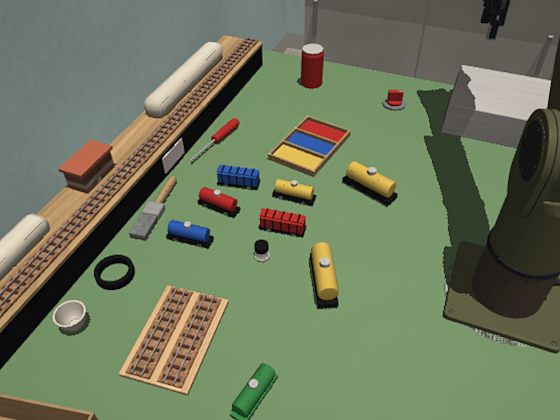

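The scene picture shows the case at (205,162) with bays red, blue, yellow. The red tank is at (219,229), the blue tank at (238,260), and the vans at (203,207) and (272,204). There are three yellow tanks, at (272,150), (247,186) and (334,204). I'll measure them next.

```bash
cat > h.py <<'E'
import numpy as np,cv2
from bench import camera_info
def cloud(d,K,T):
    v,u=np.mgrid[:d.shape[0],:d.shape[1]]
    P=np.stack([(u-K[0,2])*d/K[0,0],(v-K[1,2])*d/K[1,1],d],-1)
    return P@T[:3,:3].T+T[:3,3]
def masks(p):
    h=cv2.cvtColor(p,cv2.COLOR_RGB2HSV);H,S,V=cv2.split(h)
    ok=(S>150)&(V>50)
    return dict(red=ok&((H<6)|(H>174)),yellow=ok&(H>=19)&(H<34),blue=ok&(H>100)&(H<130))
def blobs(p,d,K,T,minpx=60):
    W=cloud(d,K,T)
    for c,m in masks(p).items():
        m=cv2.morphologyEx((m&(d>0)).astype(np.uint8),cv2.MORPH_CLOSE,np.ones((5,5)))
        n,l,s,ce=cv2.connectedComponentsWithStats(m)
        for i in range(1,n):
            if s[i,4]<minpx: continue
            Q=W[(l==i)&(d>0)]
            (cx,cy),(w,h),a=cv2.minAreaRect((Q[:,:2]*1000).astype(np.float32))
            if h>w:w,h,a=h,w,a+90
            yield c,ce[i].round(),(cx,cy),(w,h),(a+90)%180-90,np.percentile(Q[:,2],[5,50,98])*1000
E
python3 - <<'E'
from h import *
np.set_printoptions(precision=0,suppress=True)
for n in("scene","side"):
    f=np.load(f'pics/{n}0.npz');i=camera_info(n)
    for b in blobs(f['p'],f['d'],i['mtx'],i['extrinsics']):print(n,b[0],b[1],*[np.round(x,0) for x in b[2:]])
E
```

```text
scene red [205. 107.] [ 362. -570.] [39. 22.] 14.0 [12. 26. 46.]
scene red [134. 122.] [ 624. -578.] [62. 31.] -4.0 [ 12.  62. 108.]
scene red [197. 149.] [ 503. -373.] [120.  50.] -7.0 [ 8. 11. 13.]
scene red [137. 194.] [ 749. -265.] [94. 21.] 80.0 [18. 25. 28.]
scene red [271. 204.] [472.   5.] [97. 28.] 7.0 [16. 42. 49.]
scene red [218. 228.] [636.  -2.] [87. 24.] -5.0 [22. 39. 47.]
scene yellow [272. 149.] [ 308. -217.] [135. 113.] -25.0 [26. 49. 60.]
scene yellow [210. 172.] [ 529. -237.] [127.  71.] -9.0 [ 9. 11. 21.]
scene yellow [246. 186.] [ 467. -106.] [129.  46.] 19.0 [16. 38. 47.]
scene yellow [334. 203.] [321.  95.] [116.  96.] -57.0 [28. 51. 60.]
scene blue [204. 160.] [ 513. -308.] [117.  46.] -9.0 [ 8. 11. 14.]
scene blue [203. 207.] [627. -95.] [98. 28.] 11.0 [18. 41. 49.]
scene blue [237. 259.] [645. 109.] [90. 24.] 4.0 [22. 41. 46.]
side red [311.  70.] [ 615. -581.] [64. 41.] 9.0 [ 10.  60. 108.]
side red [394.  97.] [ 357. -571.] [40. 28.] 5.0 [ 9. 24. 46.]
side red [225. 130.] [ 741. -267.] [98. 23.] 80.0 [11. 22. 28.]
side red [322. 130.] [ 505. -365.] [118.  66.] -10.0 [ 7. 10. 17.]
side red [218. 199.] [631.  -2.] [90. 26.] -2.0 [19. 38. 46.]
side red [282. 221.] [467.   4.] [98. 30.] 7.0 [15. 40. 48.]
side yellow [298. 156.] [ 526. -239.] [119.  63.] -9.0 [ 7. 10. 13.]
side yellow [371. 179.] [ 326. -185.] [117.  38.] -14.0 [26. 49. 60.]
side yellow [294. 189.] [480. -97.] [88. 22.] 3.0 [19. 37. 46.]
side yellow [324. 272.] [338. 106.] [121.  38.] -63.0 [24. 53. 59.]
side blue [311. 143.] [ 514. -306.] [118.  51.] -11.0 [ 7.  9. 13.]
side blue [238. 176.] [622. -96.] [97. 29.] 10.0 [14. 39. 48.]
side blue [188. 231.] [645. 109.] [93. 26.] 5.0 [22. 38. 46.]
```

The yellow tank that matches the given size is at (480,-97) mm: 88 mm long, top at 46–50 mm. The case centre is about (514,-306) with yaw about -10°. I'll start with red, at about (633,-2).

```bash
cat >> h.py <<'E'
from scipy.spatial.transform import Rotation as R
from bench import readout
def goto(x,y,z,yaw,o=None):
    o=o or readout.get_obs()
    A=R.from_rotvec(o['orientation']);a=np.deg2rad(yaw)/2
    B=R.from_rotvec(np.pi*np.array([np.cos(a),np.sin(a),0]))
    s=A.inv().apply(np.array([x,y,z])/1000-o['tcp_pos'])
    print('shift mm',(s*1000).round(1),'turn',(A.inv()*B).as_rotvec(degrees=True).round(1),'t',round(o['t'],2))
def wrist(name,save=True):
    from bench import grab_frame
    o=readout.get_obs();p,d=grab_frame('wrist');i=camera_info('wrist')
    T=np.eye(4);T[:3,:3]=R.from_rotvec(o['orientation']).as_matrix();T[:3,3]=o['tcp_pos'];T=T@i['tool_from_camera']
    if save:cv2.imwrite(f'pics/{name}.png',p[:,:,::-1])
    for b in blobs(p,d,i['mtx'],T,400):print(b[0],b[1],*[np.round(x,1) for x in b[2:]])
    return p,cloud(d,i['mtx'],T)
E
python3 -c "
from h import *
goto(610,-5,190,-4)"
```

```text
shift mm [ 586.5 -456.3   58.2] turn [-0.1  0.  19.5] t 0.1
```

Call:
arm_command([
  [[0.147,-0.114,0.014],[0,0,0],0.75],
  [[0.147,-0.114,0.014],[0,0,0],0.75],
  [[0.147,-0.114,0.014],[0,0,0],0.75],
  [[0.147,-0.114,0.014],[0,0,0],0.75],
  [[0.147,-0.114,0.014],[0,0,0],0.75],
], squeeze=30)

```text
t: 0.52
tcp_pos: [0.2819, -0.4475, 0.2338]
orientation: [-3.107, -0.434, -0.003]
wrist_force: [0.8, -0.7, -0.1]
grip_width: 0.752
grasp_force: 0.0
```

Call:
arm_command([
  [[0.147,-0.114,0.014],[0,0,0],0.75],
  [[0.147,-0.114,0.014],[0,0,0],0.75],
  [[0.147,-0.114,0.014],[0,0,0],0.75],
  [[0.147,-0.114,0.014],[0,0,0],0.75],
  [[0.147,-0.114,0.014],[0,0,0],0.75],
])

```text
t: 0.93
tcp_pos: [0.3929, -0.2984, 0.2199]
orientation: [-3.108, -0.435, -0.003]
wrist_force: [-0.2, -0.0, 0.1]
grip_width: 0.751
grasp_force: 0.0
```

Call:
arm_command([
  [[0.147,-0.114,0.014],[0,0,0],0.75],
  [[0.147,-0.114,0.014],[0,0,0],0.75],
  [[0.147,-0.114,0.014],[0,0,0],0.75],
  [[0.147,-0.114,0.014],[0,0,0],0.75],
  [[0.147,-0.114,0.014],[0,0,0],0.75],
])

```text
t: 1.35
tcp_pos: [0.504, -0.1485, 0.2059]
orientation: [-3.108, -0.435, -0.004]
wrist_force: [0.5, -0.1, 0.7]
grip_width: 0.751
grasp_force: 0.0
```

Call:
arm_command([
  [[0.147,-0.114,0.014],[0,0,20],0.75],
  [[0.147,-0.114,0.014],[0,0,20],0.75],
  [[0.147,-0.114,0.014],[0,0,20],0.75],
  [[0.147,-0.114,0.014],[0,0,20],0.75],
  [[0.147,-0.114,0.014],[0,0,20],0.75],
])

```text
t: 1.77
tcp_pos: [0.6144, 0.0019, 0.1915]
orientation: [-3.136, 0.112, -0.003]
wrist_force: [1.0, 1.4, -0.9]
grip_width: 0.748
grasp_force: 0.0
```

```bash
python3 -c "
from h import *
o=readout.get_obs();print(o['tcp_pos'],o['orientation'],o['grip_width'])
wrist('w1')
goto(633,-2,190,-4)"
```

```text
[0.61439754 0.00185277 0.19150577] [-3.13556242e+00  1.12170855e-01 -2.66208740e-03] 0.7480238810607136
red [293. 174.] [633.6  -7.6] [86.8 29.3] -6.7 [35.  42.2 45.1]
red [294. 351.] [524.7   6.3] [196.6  33.7] 5.5 [36.4 45.4 47.3]
yellow [534. 276.] [ 529.  -229.9] [132.4  64.6] -6.0 [ 5.4 10.  18. ]
yellow [415. 297.] [560.  -78.8] [145.5  18.6] 37.1 [19.4 39.1 46. ]
blue [149. 168.] [646.4 103.8] [88.5 29.4] 5.5 [31.4 41.7 45. ]
blue [409. 176.] [625.9 -99. ] [97.5 31.7] 10.8 [22.9 45.3 47.4]
shift mm [17.7  5.5  1.3] turn [-0.4 -0.2  0.1] t 1.82
```

```bash
python3 -c "
from h import *
goto(633.6,-7.6,100,-6.5)"
```

```text
shift mm [18.4 11.6 91.3] turn [-0.4 -0.2  2.6] t 1.82
```

Call:
arm_command([
  [[0.0185,0.0115,0.03],[-0.4,-0.2,2.6],0.75],
  [[0.0185,0.0115,0.06],[-0.4,-0.2,2.6],0.75],
  [[0.0185,0.0115,0.091],[-0.4,-0.2,2.6],0.75],
  [[0.0185,0.0115,0.091],[-0.4,-0.2,2.6],0.75],
])

```text
t: 2.15
tcp_pos: [0.6245, -0.0187, 0.0952]
orientation: [3.128, -0.194, -0.025]
wrist_force: [-1.4, 0.5, -1.4]
grip_width: 0.752
grasp_force: 0.0
```

```bash
python3 -c "
from h import *
wrist('w2')
goto(633.6,-7.6,30,-6.5)"
```

```text
red [258. 226.] [633.5  -7.6] [87.3 29.8] -6.4 [34.4 42.1 45.1]
red [269. 390.] [515.7   2.9] [35.5 16.8] 66.6 [15.7 22.  33. ]
blue [425. 218.] [625.9 -98.8] [98.  31.6] 11.0 [22.4 45.2 46.9]
blue [ 52. 230.] [644.7 119.3] [87.4 61. ] 5.1 [27.1 40.6 44.8]
shift mm [  6.8 -12.4  68. ] turn [ 0.5  0.7 -0.6] t 2.2
```

View pics/w2.png

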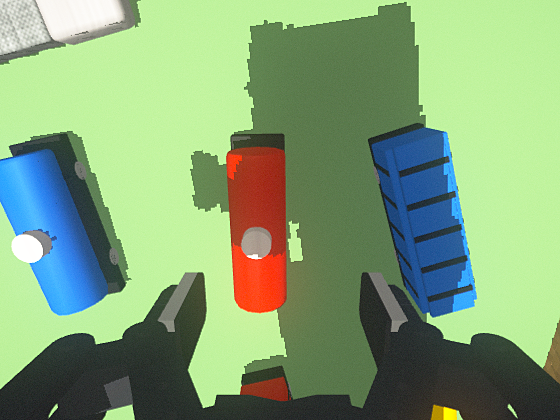

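The picture shows the red tank dome at (257,243) and the pads centred near x=280, so the tool needs a sideways correction. I'll settle at this height and check.

Call:
arm_command([
  [[0.007,-0.0125,0.02],[0.5,0.7,-0.6],0.75],
  [[0.007,-0.0125,0.02],[0.5,0.7,-0.6],0.75],
  [[0.007,-0.0125,0.02],[0.5,0.7,-0.6],0.75],
])

```text
t: 2.45
tcp_pos: [0.6379, -0.0064, 0.0824]
orientation: [-3.135, 0.176, -0.014]
wrist_force: [-0.3, -0.7, 0.1]
grip_width: 0.749
grasp_force: 0.0
```

```bash
python3 -c "
from h import *
wrist('w3')
goto(633.6,-7.6,30,-6.5)"
```

```text
red [287. 249.] [633.7  -7.6] [87.1 29.8] -6.5 [33.5 42.1 45. ]
blue [458. 247.] [624.4 -89.7] [97.9 50.1] 11.1 [21.  45.1 47. ]
blue [ 69. 255.] [633.9  81.7] [113.6  77.4] 1.0 [27.1 40.5 44.8]
shift mm [-5.   1.  52.9] turn [-0.1 -0.6  0. ] t 2.5
```

Call:
arm_command([
  [[-0.004,0.001,0.015],[0,-0.5,0],0.75],
  [[-0.004,0.001,0.03],[0,-0.5,0],0.75],
  [[-0.004,0.001,0.03],[0,-0.5,0],0.75],
  [[-0.004,0.001,0.03],[0,-0.5,0],0.75],
])

```text
t: 2.83
tcp_pos: [0.6328, -0.0079, 0.0501]
orientation: [-3.135, 0.178, 0.004]
wrist_force: [-0.1, -0.0, 0.8]
grip_width: 0.748
grasp_force: 0.0
```

```bash
python3 -c "
from h import *
goto(633.6,-7.6,30,-6.5)"
```

```text
shift mm [ 0.8 -0.4 20.1] turn [-0.1  0.1 -0. ] t 2.83
```

Now it's within 1 mm. I'll descend, close, then lift slightly.

Call:
arm_command([
  [[0.001,0,0.01],[0,0,0],0.75],
  [[0.001,0,0.02],[0,0,0],0.75],
  [[0.001,0,0.02],[0,0,0],0.75],
  [[0.001,0,0.02],[0,0,0],0.6],
  [[0.001,0,0.02],[0,0,0],0.5],
])

```text
t: 3.25
tcp_pos: [0.635, -0.0077, 0.031]
orientation: [-3.135, 0.177, -0.0]
wrist_force: [-0.1, -0.0, 0.1]
grip_width: 0.501
grasp_force: 0.0
```

Call:
arm_command([
  [[0,0,0],[0,0,0],0.4],
  [[0,0,0],[0,0,0],0.3],
  [[0,0,0],[0,0,0],0.2],
  [[0,0,0],[0,0,0],0.2],
  [[0,0,0],[0,0,0],0.2],
], squeeze=30)

```text
t: 3.67
tcp_pos: [0.6353, -0.0077, 0.0316]
orientation: [-3.135, 0.177, -0.002]
wrist_force: [-0.2, -0.1, 3.2]
grip_width: 0.351
grasp_force: 29.8
```

Call:
arm_command([
  [[0,0,-0.02],[0,0,0],0.2],
  [[0,0,-0.05],[0,0,0],0.2],
  [[0,0,-0.08],[0,0,0],0.2],
  [[0,0,-0.12],[0,0,0],0.2],
  [[0,0,-0.15],[0,0,0],0.2],
])

```text
t: 4.08
tcp_pos: [0.6351, -0.008, 0.1835]
orientation: [-3.135, 0.178, -0.002]
wrist_force: [1.4, 0.5, -0.9]
grip_width: 0.351
grasp_force: 30.0
```

```bash
python3 -c "
from h import *
goto(540,-250,180,-10)"
```

```text
shift mm [-67.2 251.2   3. ] turn [-0.1 -0.1  3.5] t 4.08
```

Call:
arm_command([
  [[-0.007,0.026,0],[0,0,0],0.2],
  [[-0.014,0.052,0],[0,0,0],0.2],
  [[-0.021,0.078,0],[0,0,0],0.2],
  [[-0.028,0.104,0],[0,0,0],0.2],
  [[-0.035,0.13,0],[0,0,0],0.2],
])

```text
t: 4.5
tcp_pos: [0.5846, -0.1342, 0.1809]
orientation: [-3.135, 0.177, 0.0]
wrist_force: [0.9, 0.4, -0.3]
grip_width: 0.348
grasp_force: 30.0
```

Call:
arm_command([
  [[-0.007,0.026,0],[0,0,1],0.2],
  [[-0.014,0.052,0],[0,0,2],0.2],
  [[-0.021,0.078,0],[0,0,3.5],0.2],
  [[-0.028,0.104,0],[0,0,3.5],0.2],
  [[-0.032,0.121,0],[0,0,3.5],0.2],
])

```text
t: 4.92
tcp_pos: [0.5379, -0.2532, 0.1806]
orientation: [3.129, -0.279, -0.002]
wrist_force: [-0.5, -0.3, -0.8]
grip_width: 0.349
grasp_force: 30.0
```

Call:
arm_command([
  [[0,0,0],[0,0,0],0.2],
  [[0,0,0],[0,0,0],0.2],
])

```text
t: 5.08
tcp_pos: [0.5392, -0.2508, 0.1806]
orientation: [-3.128, 0.277, 0.001]
wrist_force: [0.2, 1.4, -0.6]
grip_width: 0.347
grasp_force: 30.0
```

```bash
python3 -c "
from h import *
wrist('w4')
goto(503,-370,180,-10)"
```

```text
red [425. 208.] [ 504.  -366.9] [122.   57.9] -9.7 [ 8.6  9.8 11.2]
red [284. 293.] [ 466.1 -231.3] [237.6  35.8] -15.2 [182.5 191.1 194. ]
red [ 23. 335.] [452.9   0.6] [125.8  63.5] -28.2 [16.9 37.  46.4]
yellow [260. 171.] [ 534.5 -238. ] [109.8  58.8] -9.6 [  8.3   9.7 163.3]
yellow [118. 283.] [ 498.2 -140.3] [174.8  84.1] -74.0 [13.8 39.7 44.7]
blue [ 55. 121.] [631.2 -85.6] [113.9  59.4] 11.2 [19.8 44.6 46.9]
blue [349. 207.] [ 517.1 -296.9] [123.4  67. ] -9.3 [ 8.5  9.7 11.1]
shift mm [-15.6 125.6   0.2] turn [-0.2  0.   0. ] t 5.13
```

View pics/w4.png

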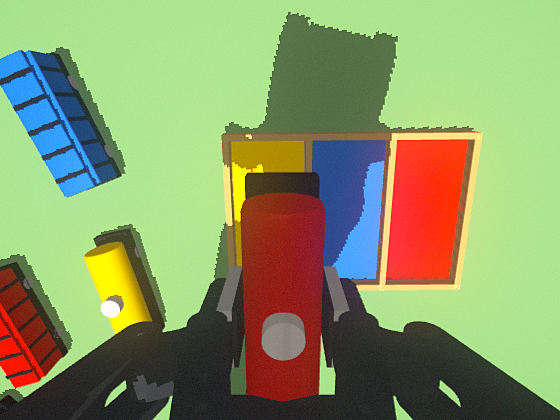

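The picture shows the held red tank at (282,290) and the free red bay at (428,208). The wrist view puts the red bay centre at (504,-367) with yaw -9.7°, at full lining size.

Call:
arm_command([
  [[-0.003,0.026,0],[0,0,0],0.2],
  [[-0.006,0.052,0],[0,0,0],0.2],
  [[-0.009,0.078,0],[0,0,0],0.2],
  [[-0.012,0.104,0],[0,0,0],0.2],
  [[-0.014,0.122,0],[0,0,0],0.2],
])

```text
t: 5.55
tcp_pos: [0.505, -0.3683, 0.1805]
orientation: [-3.129, 0.272, -0.0]
wrist_force: [0.1, -0.6, -0.6]
grip_width: 0.351
grasp_force: 30.0
```

Call:
arm_command([
  [[0,0,0.03],[0,0,0],0.2],
  [[0,0,0.06],[0,0,0],0.2],
  [[0,0,0.09],[0,0,0],0.2],
  [[0,0,0.1],[0,0,0],0.2],
  [[0,0,0.1],[0,0,0],0.2],
])

```text
t: 5.97
tcp_pos: [0.5044, -0.3642, 0.0778]
orientation: [-3.124, 0.269, 0.007]
wrist_force: [0.0, -0.9, -0.8]
grip_width: 0.352
grasp_force: 30.0
```

```bash
python3 -c "
from h import *
goto(504.3,-367,42,-9.7)"
```

```text
shift mm [ 0.5  3.  35.8] turn [-0.3  0.3 -0.1] t 5.97
```

Call:
arm_command([
  [[0,0.002,0.01],[-0.2,0.2,0],0.2],
  [[0,0.003,0.02],[-0.2,0.2,0],0.2],
  [[0,0.003,0.028],[-0.2,0.2,0],0.2],
  [[0,0.003,0.031],[-0.2,0.2,0],0.2],
  [[0,0.003,0.031],[-0.2,0.2,0],0.2],
])

```text
t: 6.38
tcp_pos: [0.5043, -0.37, 0.0491]
orientation: [3.128, -0.273, 0.004]
wrist_force: [0.0, -0.4, -1.0]
grip_width: 0.348
grasp_force: 30.0
```

```bash
python3 -c "
from h import *
goto(504.3,-367,41,-9.7)"
```

```text
shift mm [-0.6 -3.   8.1] turn [ 0.1 -0.2 -0.3] t 6.38
```

Call:
arm_command([
  [[0,-0.002,0.002],[0,0,0],0.2],
  [[0,-0.002,0.004],[0,0,0],0.2],
  [[0,-0.002,0.006],[0,0,0],0.2],
  [[0,-0.002,0.0065],[0,0,0],0.2],
  [[0,-0.002,0.0065],[0,0,0],0.2],
])

```text
t: 6.8
tcp_pos: [0.5049, -0.3683, 0.043]
orientation: [3.127, -0.273, 0.005]
wrist_force: [-1.0, -0.3, -0.3]
grip_width: 0.352
grasp_force: 30.0
```

Call:
arm_command([
  [[0,0,0.0005],[0,0,0],0.2],
  [[0,0,0.001],[0,0,0],0.2],
  [[0,0,0.0015],[0,0,0],0.2],
  [[0,0,0.0015],[0,0,0],0.2],
])

```text
t: 7.13
tcp_pos: [0.5049, -0.3683, 0.0415]
orientation: [3.127, -0.273, 0.005]
wrist_force: [-0.2, 0.8, -1.3]
grip_width: 0.348
grasp_force: 30.0
```

Call:
arm_command([
  [[0,0,0.0005],[0,0,0],0.2],
  [[0,0,0.001],[0,0,0],0.2],
  [[0,0,0.001],[0,0,0],0.2],
])

```text
t: 7.38
tcp_pos: [0.5051, -0.3683, 0.0406]
orientation: [3.127, -0.273, 0.006]
wrist_force: [0.1, 0.3, 0.5]
grip_width: 0.351
grasp_force: 30.1
```

Call:
arm_command([
  [[0,0,0.0005],[0,0,0],0.2],
  [[0,0,0.0008],[0,0,0],0.2],
  [[0,0,0.0008],[0,0,0],0.2],
])

```text
t: 7.63
tcp_pos: [0.5051, -0.3683, 0.0405]
orientation: [3.127, -0.273, 0.006]
wrist_force: [-0.8, 0.8, 6.5]
grip_width: 0.352
grasp_force: 30.7
```

It has touched down (6.5 N). I'll release and rise.

Call:
arm_command([
  [[0,0,0],[0,0,0],0.4],
  [[0,0,0],[0,0,0],0.45],
  [[0,0,0],[0,0,0],0.5],
  [[0,0,0],[0,0,0],0.55],
  [[0,0,0],[0,0,0],0.6],
])

```text
t: 8.05
tcp_pos: [0.5049, -0.3683, 0.0396]
orientation: [3.128, -0.273, 0.005]
wrist_force: [-0.1, 0.4, -0.0]
grip_width: 0.595
grasp_force: 0.0
```

Call:
arm_command([
  [[0,0,-0.01],[0,0,0],0.6],
  [[0,0,-0.04],[0,0,0],0.6],
  [[0,0,-0.08],[0,0,0],0.7],
  [[0,0,-0.12],[0,0,0],0.75],
  [[0,0,-0.14],[0,0,0],0.75],
])

```text
t: 8.47
tcp_pos: [0.5062, -0.3693, 0.1852]
orientation: [3.124, -0.273, 0.015]
wrist_force: [0.8, -1.4, -0.4]
grip_width: 0.754
grasp_force: 0.0
```

```bash
python3 -c "
from h import *
wrist('w5')
goto(470,-104,180,2)"
```

```text
red [540.  19.] [ 602.8 -577.4] [43.4 10.4] 35.4 [ 6.6 22.7 45.2]
red [277. 197.] [ 504.7 -365.3] [122.1  57.6] -9.8 [ 8.6 11.  53.8]
red [538. 315.] [ 363.  -581.2] [46.4 40.8] -63.2 [13.1 24.3 45.5]
yellow [117. 198.] [ 525.3 -235.8] [125.2  64.4] -10.3 [ 8.2  9.5 16.7]
yellow [  6. 310.] [ 458.5 -115.6] [34.8 10. ] 4.3 [19.7 28.6 37.6]
blue [201. 189.] [ 515.7 -301.2] [121.6  57.7] -9.9 [ 8.4  9.5 10.9]
shift mm [ -83.4 -255.8    4.9] turn [  0.5  -0.8 -12. ] t 8.52
```

View pics/w5.png

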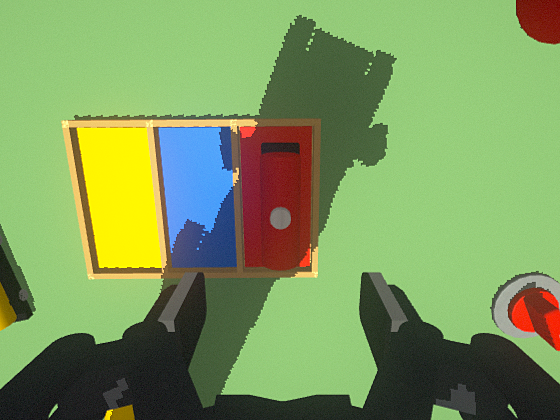

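The picture shows the red tank upright in the red bay (dome at (280,217)). Yellow is next.

Call:
arm_command([
  [[-0.04,-0.128,0],[0,0,0],0.75],
  [[-0.04,-0.128,0],[0,0,0],0.75],
  [[-0.04,-0.128,0],[0,0,0],0.75],
  [[-0.04,-0.128,0],[0,0,0],0.75],
  [[-0.04,-0.128,0],[0,0,0],0.75],
])

```text
t: 8.93
tcp_pos: [0.4872, -0.2301, 0.1797]
orientation: [-3.13, 0.263, -0.003]
wrist_force: [-0.2, -1.2, -0.4]
grip_width: 0.754
grasp_force: 0.0
```

Call:
arm_command([
  [[-0.04,-0.128,0],[0,0,-12],0.75],
  [[-0.04,-0.128,0],[0,0,-12],0.75],
  [[-0.04,-0.128,0],[0,0,-12],0.75],
  [[-0.04,-0.128,0],[0,0,-12],0.75],
  [[-0.04,-0.128,0],[0,0,-12],0.75],
])

```text
t: 9.35
tcp_pos: [0.4704, -0.0991, 0.1792]
orientation: [3.14, 0.064, 0.005]
wrist_force: [-0.2, -1.1, 0.6]
grip_width: 0.747
grasp_force: 0.0
```

```bash
python3 -c "
from h import *
wrist('w6')
goto(480,-103,90,3)"
```

```text
red [148. 199.] [470.4   0.8] [97.5 31.8] 7.5 [30.3 45.1 47.2]
yellow [456. 129.] [ 526.  -234.7] [130.6  66.5] -9.6 [ 8.2  9.9 19.1]
yellow [287. 185.] [ 475.6 -104.7] [104.3  32.5] 2.5 [33.6 42.  45.2]
yellow [ 55. 329.] [390.4  36. ] [241.   53.4] -51.8 [26.3 48.4 58.2]
yellow [361. 380.] [ 385.4 -155.2] [206.1  32.1] 14.1 [33.6 47.  55.6]
blue [298.  28.] [ 594.  -105.4] [33.7 30.9] 10.8 [33.9 45.3 47.1]
blue [530. 159.] [ 515.3 -304.1] [122.6  55.7] -9.3 [ 8.8  9.9 11.3]
shift mm [ 8.8  1.1 89.3] turn [ 0.2 -0.2 -0.9] t 9.4
```

Call:
arm_command([
  [[0.008,0.003,0.03],[0,0,-0.5],0.75],
  [[0.008,0.003,0.06],[0,0,-0.5],0.75],
  [[0.008,0.003,0.09],[0,0,-0.5],0.75],
  [[0.008,0.003,0.09],[0,0,-0.5],0.75],
  [[0.008,0.003,0.09],[0,0,-0.5],0.75],
])

```text
t: 9.82
tcp_pos: [0.4778, -0.1072, 0.0882]
orientation: [3.137, 0.064, 0.001]
wrist_force: [0.0, 0.4, 0.2]
grip_width: 0.744
grasp_force: 0.0
```

```bash
python3 -c "
from h import *
p,W=wrist('w7')
m=masks(p)['yellow']&(W[...,2]>.03)&(W[...,2]<.05)&(abs(W[...,1]+.104)<.04)
Q=W[m]; print(np.percentile(Q,[0,.5,1,50,99,99.5,100],axis=0).round(3))
goto(480,-104,50,2.5)"
```

```text
red [ 78. 247.] [473.2  -2.8] [86.4 85.5] 59.9 [20.2 44.4 46.6]
yellow [504. 162.] [ 526.6 -234.7] [132.7  67.4] -9.6 [ 8.1  9.9 18.9]
yellow [273. 233.] [ 470.  -102.8] [115.7  35.8] 2.5 [33.3 42.  45.1]
blue [288.  26.] [ 586.4 -106.7] [31.2 18.7] -80.9 [24.4 45.1 46.9]
[[ 0.44  -0.12   0.03 ]
 [ 0.441 -0.119  0.032]
 [ 0.442 -0.118  0.032]
 [ 0.494 -0.103  0.042]
 [ 0.528 -0.088  0.045]
 [ 0.528 -0.087  0.045]
 [ 0.528 -0.086  0.046]]
shift mm [ 1.2 -3.1 39.5] turn [ 0.2 -0.2 -0.1] t 9.87
```

View pics/w7.png

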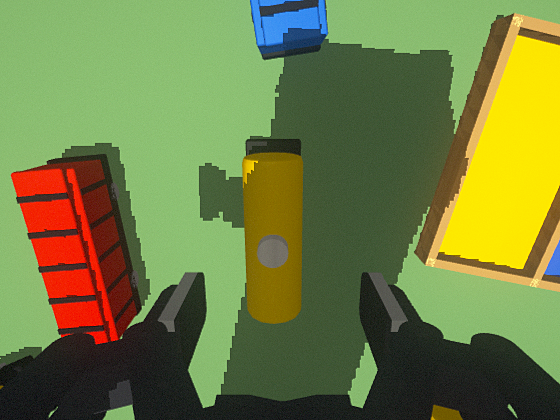

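The picture shows the yellow tank at (273,238) between the pads. It spans x from 440 to 528 mm, so its centre is (484,-103.3).

Call:
arm_command([
  [[0.005,-0.004,0.02],[0,0,0],0.75],
  [[0.005,-0.004,0.038],[0,0,0],0.75],
  [[0.005,-0.004,0.038],[0,0,0],0.75],
  [[0.005,-0.004,0.038],[0,0,0],0.75],
])

```text
t: 10.2
tcp_pos: [0.4839, -0.1016, 0.0523]
orientation: [3.138, 0.067, 0.007]
wrist_force: [0.1, -0.8, 1.8]
grip_width: 0.75
grasp_force: 0.0
```

```bash
python3 -c "
from h import *
goto(484,-103.3,31,2.5)"
```

```text
shift mm [-0.1  1.6 21.3] turn [ 0.2 -0.2 -0. ] t 10.2
```

Call:
arm_command([
  [[0,0.0015,0.01],[0.2,-0.2,0],0.75],
  [[0,0.0015,0.021],[0.2,-0.2,0],0.75],
  [[0,0.0015,0.021],[0.2,-0.2,0],0.75],
  [[0,0.0015,0.021],[0.2,-0.2,0],0.6],
  [[0,0.0015,0.021],[0.2,-0.2,0],0.5],
])

```text
t: 10.62
tcp_pos: [0.4835, -0.1023, 0.0301]
orientation: [-3.14, -0.069, 0.001]
wrist_force: [-0.3, 0.2, -0.3]
grip_width: 0.503
grasp_force: 0.0
```

Call:
arm_command([
  [[0,0,0],[0,0,0],0.4],
  [[0,0,0],[0,0,0],0.3],
  [[0,0,0],[0,0,0],0.2],
  [[0,0,0],[0,0,0],0.2],
  [[0,0,0],[0,0,0],0.2],
])

```text
t: 11.03
tcp_pos: [0.4836, -0.1023, 0.0304]
orientation: [-3.14, -0.069, 0.0]
wrist_force: [-0.9, 0.4, 5.9]
grip_width: 0.349
grasp_force: 29.8
```

Call:
arm_command([
  [[0,0,-0.015],[0,0,0],0.2],
  [[0,0,-0.035],[0,0,0],0.2],
  [[0,0,-0.06],[0,0,0],0.2],
  [[0,0,-0.08],[0,0,0],0.2],
  [[0,0,-0.08],[0,0,0],0.2],
])

```text
t: 11.45
tcp_pos: [0.4853, -0.1028, 0.1129]
orientation: [3.141, 0.069, 0.008]
wrist_force: [0.2, 0.0, -0.1]
grip_width: 0.349
grasp_force: 29.9
```

```bash
python3 -c "
from h import *
goto(526.5,-237.5,110,-9.8)"
```

```text
shift mm [ 35.2 136.4   3.1] turn [-0.  -0.3 12.3] t 11.45
```

Call:
arm_command([
  [[0.007,0.027,0],[0,0,3],0.2],
  [[0.014,0.054,0],[0,0,6],0.2],
  [[0.021,0.082,0],[0,0,9],0.2],
  [[0.028,0.109,0],[0,0,12],0.2],
  [[0.035,0.136,0.003],[0,-0.3,12.3],0.2],
])

```text
t: 11.87
tcp_pos: [0.5243, -0.238, 0.1063]
orientation: [-3.129, 0.271, 0.01]
wrist_force: [0.3, 0.4, -0.3]
grip_width: 0.349
grasp_force: 30.0
```

Call:
arm_command([
  [[0,0,0.02],[0,0,0],0.2],
  [[0,0,0.04],[0,0,0],0.2],
  [[0,0,0.05],[0,0,0],0.2],
  [[0,0,0.05],[0,0,0],0.2],
])

```text
t: 12.2
tcp_pos: [0.5222, -0.2355, 0.054]
orientation: [-3.127, 0.267, 0.018]
wrist_force: [-0.2, -0.1, -1.1]
grip_width: 0.353
grasp_force: 30.0
```

```bash
python3 -c "
from h import *
wrist('w8')
goto(526.5,-237.5,40,-9.8)"
```

```text
red [528. 253.] [ 507.1 -348.7] [122.7  27.3] -9.5 [ 9.  10.6 43.2]
yellow [282. 239.] [ 523.8 -236.5] [127.5  60. ] -9.6 [ 8.9 59.2 68.2]
blue [419. 223.] [ 520.9 -297.9] [112.7  67.2] -9.8 [ 8.7  9.7 80.8]
shift mm [ 3.9  1.2 15.4] turn [-0.1  0.5  0.1] t 12.25
```

View pics/w8.png

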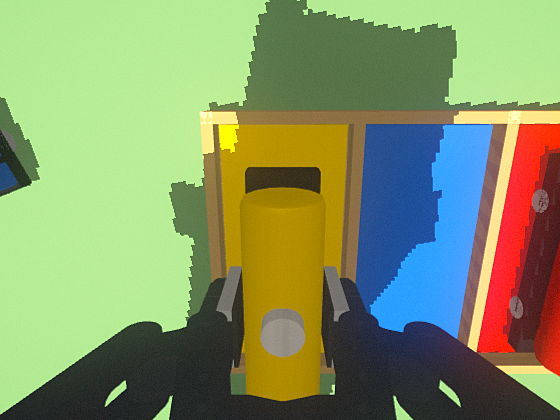

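The picture shows the yellow tank (282,290) over its bay with clearance at both walls. I'll lower it.

Call:
arm_command([
  [[0.002,0.001,0.004],[0,0.4,0],0.2],
  [[0.004,0.001,0.008],[0,0.4,0],0.2],
  [[0.004,0.001,0.011],[0,0.4,0],0.2],
  [[0.004,0.001,0.013],[0,0.4,0],0.2],
  [[0.004,0.001,0.013],[0,0.4,0],0.2],
])

```text
t: 12.67
tcp_pos: [0.5279, -0.2382, 0.0437]
orientation: [-3.13, 0.268, -0.002]
wrist_force: [-0.3, -0.1, -0.7]
grip_width: 0.355
grasp_force: 30.0
```

Call:
arm_command([
  [[0,0,0.0005],[0,0,0],0.2],
  [[0,0,0.001],[0,0,0],0.2],
  [[0,0,0.001],[0,0,0],0.2],
])

```text
t: 12.92
tcp_pos: [0.5279, -0.2383, 0.0429]
orientation: [-3.13, 0.268, -0.002]
wrist_force: [-1.0, -0.1, -0.4]
grip_width: 0.351
grasp_force: 30.0
```

Call:
arm_command([
  [[0,0,0.0005],[0,0,0],0.2],
  [[0,0,0.001],[0,0,0],0.2],
  [[0,0,0.0015],[0,0,0],0.2],
  [[0,0,0.002],[0,0,0],0.2],
  [[0,0,0.002],[0,0,0],0.2],
])

```text
t: 13.33
tcp_pos: [0.5279, -0.2382, 0.0407]
orientation: [-3.13, 0.268, -0.002]
wrist_force: [-0.3, -0.0, -1.2]
grip_width: 0.35
grasp_force: 30.0
```

Call:
arm_command([
  [[0,0,0.0005],[0,0,0],0.2],
  [[0,0,0.001],[0,0,0],0.2],
  [[0,0,0.001],[0,0,0],0.2],
])

```text
t: 13.58
tcp_pos: [0.5279, -0.2383, 0.0397]
orientation: [-3.13, 0.268, -0.002]
wrist_force: [-0.1, -0.1, -0.3]
grip_width: 0.356
grasp_force: 30.0
```

Call:
arm_command([
  [[0,0,0.0004],[0,0,0],0.2],
  [[0,0,0.0007],[0,0,0],0.2],
  [[0,0,0.0007],[0,0,0],0.2],
])

```text
t: 13.83
tcp_pos: [0.528, -0.2383, 0.0394]
orientation: [-3.13, 0.268, -0.002]
wrist_force: [-1.4, 1.0, 2.8]
grip_width: 0.351
grasp_force: 30.3
```

Touchdown. I'll release, rise, and head for the blue tank at (646,104), yaw 5.5°.

Call:
arm_command([
  [[0,0,0],[0,0,0],0.4],
  [[0,0,0],[0,0,0],0.45],
  [[0,0,0],[0,0,0],0.5],
  [[0,0,0],[0,0,0],0.55],
  [[0,0,0],[0,0,0],0.6],
])

```text
t: 14.25
tcp_pos: [0.528, -0.2383, 0.0391]
orientation: [-3.13, 0.268, -0.002]
wrist_force: [0.5, -0.4, -0.2]
grip_width: 0.598
grasp_force: 0.0
```

Call:
arm_command([
  [[0,0,-0.01],[0,0,0],0.6],
  [[0,0,-0.04],[0,0,0],0.6],
  [[0,0,-0.08],[0,0,0],0.7],
  [[0,0,-0.12],[0,0,0],0.75],
  [[0,0,-0.14],[0,0,0],0.75],
])

```text
t: 14.67
tcp_pos: [0.5295, -0.2392, 0.1842]
orientation: [3.128, -0.268, 0.012]
wrist_force: [1.8, -0.8, -0.2]
grip_width: 0.749
grasp_force: 0.0
```

```bash
python3 -c "
from h import *
wrist('w9')
goto(635,104,170,5.5)"
```

```text
red [438. 196.] [ 504.5 -365.1] [123.5  57.7] -11.8 [ 8.9 37.5 54. ]
red [ 24. 314.] [509.9 -48.7] [261.   81.7] -54.6 [17.8 40.  46.5]
yellow [279. 196.] [ 526.2 -234.7] [123.3  63.9] -9.6 [ 8.5 10.8 53.8]
yellow [278. 379.] [ 436.6 -226.9] [205.9  41. ] -16.1 [24.9 47.3 58.6]
blue [ 67. 103.] [636.1 -95.2] [122.5  50.8] 23.3 [20.8 44.7 47. ]
blue [356. 198.] [ 515.2 -301.4] [122.6  58. ] -9.6 [ 8.5  9.7 11.1]
shift mm [  43.7 -356.6   16.4] turn [  0.2  -0.7 -15.3] t 14.72
```

View pics/w9.png

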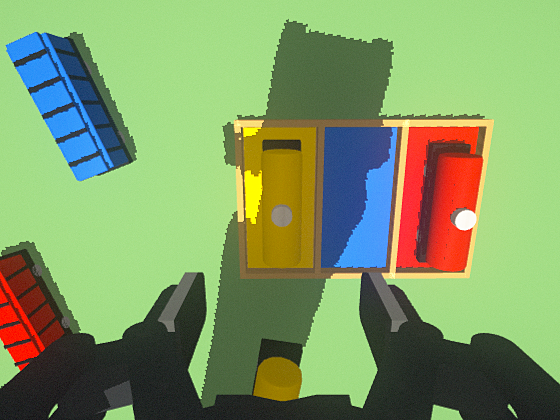

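The picture shows yellow (281,210) and red (460,215) both standing in their bays.

Call:
arm_command([
  [[0.022,-0.178,0],[0,0,0],0.75],
  [[0.022,-0.178,0],[0,0,0],0.75],
  [[0.022,-0.178,0],[0,0,0],0.75],
  [[0.022,-0.178,0],[0,0,0],0.75],
  [[0.022,-0.178,0],[0,0,0],0.75],
])

```text
t: 15.13
tcp_pos: [0.5817, -0.0571, 0.1796]
orientation: [-3.125, 0.252, -0.004]
wrist_force: [0.8, 0.2, -0.2]
grip_width: 0.75
grasp_force: 0.0
```

Call:
arm_command([
  [[0.022,-0.178,0.008],[0,0,-15.3],0.75],
  [[0.022,-0.178,0.008],[0,0,-15.3],0.75],
  [[0.022,-0.178,0.008],[0,0,-15.3],0.75],
  [[0.022,-0.178,0.008],[0,0,-15.3],0.75],
  [[0.022,-0.178,0.008],[0,0,-15.3],0.75],
])

```text
t: 15.55
tcp_pos: [0.6323, 0.1151, 0.1714]
orientation: [-3.13, -0.165, -0.005]
wrist_force: [0.3, 0.8, 0.3]
grip_width: 0.751
grasp_force: 0.0
```

Call:
arm_command([
  [[0,0,0.03],[0,0,0],0.75],
  [[0,0,0.06],[0,0,0],0.75],
  [[0,0,0.07],[0,0,0],0.75],
  [[0,0,0.07],[0,0,0],0.75],
])

```text
t: 15.88
tcp_pos: [0.6292, 0.1043, 0.0986]
orientation: [3.137, 0.151, -0.008]
wrist_force: [0.1, 0.7, 0.5]
grip_width: 0.753
grasp_force: 0.0
```

```bash
python3 -c "
from h import *
wrist('w10')
goto(646,104,50,5.5)"
```

```text
blue [282. 208.] [645.9 105.3] [87.4 30. ] 5.1 [34.2 42.1 45.1]
shift mm [15.1  1.8 50.6] turn [ 0.   0.1 -0. ] t 15.93
```

Call:
arm_command([
  [[0.015,0.0005,0.015],[0,0,0.4],0.75],
  [[0.015,0.0005,0.03],[0,0,0.4],0.75],
  [[0.015,0.0005,0.045],[0,0,0.4],0.75],
  [[0.015,0.0005,0.045],[0,0,0.4],0.75],
  [[0.015,0.0005,0.045],[0,0,0.4],0.75],
])

```text
t: 16.35
tcp_pos: [0.6463, 0.1057, 0.0565]
orientation: [3.138, 0.14, 0.0]
wrist_force: [-0.3, -0.1, -0.4]
grip_width: 0.751
grasp_force: 0.0
```

```bash
python3 -c "
from h import *
goto(645.9,105.3,30,5.2)"
```

```text
shift mm [-0.4  0.4 26.5] turn [ 0.  -0.  -0.1] t 16.35
```

Call:
arm_command([
  [[0,0,0.013],[0,0,0],0.75],
  [[0,0,0.026],[0,0,0],0.75],
  [[0,0,0.026],[0,0,0],0.75],
  [[0,0,0.026],[0,0,0],0.6],
  [[0,0,0.026],[0,0,0],0.5],
])

```text
t: 16.77
tcp_pos: [0.6467, 0.106, 0.0302]
orientation: [3.138, 0.14, 0.002]
wrist_force: [-0.2, 0.3, 0.2]
grip_width: 0.502
grasp_force: 0.0
```

Call:
arm_command([
  [[0,0,0],[0,0,0],0.4],
  [[0,0,0],[0,0,0],0.3],
  [[0,0,0],[0,0,0],0.2],
  [[0,0,0],[0,0,0],0.2],
  [[0,0,0],[0,0,0],0.2],
])

```text
t: 17.18
tcp_pos: [0.6473, 0.106, 0.0309]
orientation: [-3.138, -0.14, -0.004]
wrist_force: [0.3, -0.6, 3.5]
grip_width: 0.353
grasp_force: 30.0
```

Call:
arm_command([
  [[0,0,-0.015],[0,0,0],0.2],
  [[0,0,-0.04],[0,0,0],0.2],
  [[0,0,-0.07],[0,0,0],0.2],
  [[0,0,-0.1],[0,0,0],0.2],
  [[0,0,-0.12],[0,0,0],0.2],
])

```text
t: 17.6
tcp_pos: [0.6475, 0.1061, 0.154]
orientation: [-3.138, -0.14, -0.007]
wrist_force: [0.3, -0.3, -1.3]
grip_width: 0.352
grasp_force: 29.8
```

```bash
python3 -c "
from h import *
goto(515.3,-301.8,150,-9.8)"
```

```text
shift mm [-168.   394.5    3.1] turn [-0.  -0.2 14.9] t 17.6
```

Call:
arm_command([
  [[-0.011,0.026,0],[0,0,0],0.2],
  [[-0.022,0.053,0],[0,0,0],0.2],
  [[-0.034,0.079,0],[0,0,0],0.2],
  [[-0.045,0.105,0],[0,0,0],0.2],
  [[-0.056,0.1315,0],[0,0,0],0.2],
])

```text
t: 18.02
tcp_pos: [0.6018, -0.031, 0.1512]
orientation: [3.138, 0.141, 0.002]
wrist_force: [0.7, -0.8, -0.2]
grip_width: 0.353
grasp_force: 29.8
```

Call:
arm_command([
  [[-0.011,0.026,0],[0,0,0],0.2],
  [[-0.022,0.053,0],[0,0,0],0.2],
  [[-0.034,0.079,0],[0,0,0],0.2],
  [[-0.045,0.105,0],[0,0,0],0.2],
  [[-0.056,0.1315,0],[0,0,0],0.2],
])

```text
t: 18.43
tcp_pos: [0.5577, -0.1671, 0.151]
orientation: [3.138, 0.141, 0.002]
wrist_force: [0.6, -0.2, -1.5]
grip_width: 0.344
grasp_force: 29.8
```

Call:
arm_command([
  [[-0.011,0.026,0],[0,0,3],0.2],
  [[-0.022,0.053,0],[0,0,6],0.2],
  [[-0.034,0.079,0],[0,0,9],0.2],
  [[-0.045,0.105,0],[0,0,12],0.2],
  [[-0.056,0.1315,0.002],[0,0,15],0.2],
])

```text
t: 18.85
tcp_pos: [0.5139, -0.3032, 0.1493]
orientation: [3.129, -0.275, 0.003]
wrist_force: [0.6, -0.5, -0.6]
grip_width: 0.347
grasp_force: 29.9
```

Call:
arm_command([
  [[0,0,0.02],[0,0,0],0.2],
  [[0,0,0.045],[0,0,0],0.2],
  [[0,0,0.07],[0,0,0],0.2],
  [[0,0,0.07],[0,0,0],0.2],
])

```text
t: 19.18
tcp_pos: [0.5117, -0.3003, 0.0748]
orientation: [-3.127, 0.27, 0.01]
wrist_force: [-0.4, 0.9, -0.5]
grip_width: 0.349
grasp_force: 29.9
```

```bash
python3 -c "
from h import *
wrist('w11')
goto(515.5,-301.8,41,-9.8)"
```

```text
red [406. 218.] [ 514.3 -359.1] [116.   59.7] -20.5 [ 8.9 35.9 53.8]
yellow [157. 212.] [ 528.3 -239.2] [118.4  65.3] -9.4 [ 8.8 36.  53.6]
blue [286. 255.] [ 523.8 -302.5] [105.2  57.6] -9.6 [ 9.  83.4 88.7]
shift mm [ 2.9  0.5 35.8] turn [-0.1  0.2 -0.1] t 19.23
```

View pics/w11.png

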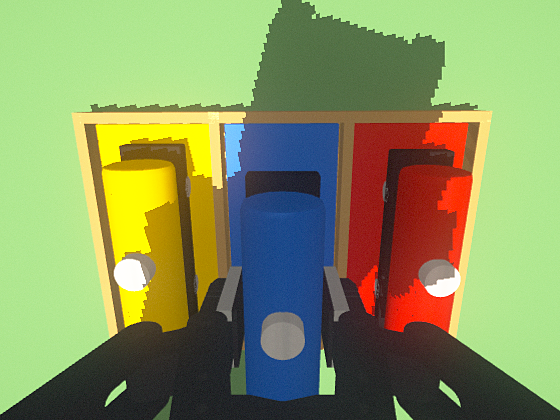

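The picture shows the blue tank (283,290) centred over the blue bay between red and yellow. I'll lower it and release with a small opening.

Call:
arm_command([
  [[0.002,0.0005,0.01],[0,0.2,0],0.2],
  [[0.003,0.0005,0.02],[0,0.2,0],0.2],
  [[0.003,0.0005,0.027],[0,0.2,0],0.2],
  [[0.003,0.0005,0.031],[0,0.2,0],0.2],
  [[0.003,0.0005,0.031],[0,0.2,0],0.2],
])

```text
t: 19.65
tcp_pos: [0.5171, -0.3026, 0.0465]
orientation: [-3.13, 0.27, -0.005]
wrist_force: [-0.5, 0.6, -1.1]
grip_width: 0.353
grasp_force: 29.9
```

Call:
arm_command([
  [[0,0,0.0005],[0,0,0],0.2],
  [[0,0,0.001],[0,0,0],0.2],
  [[0,0,0.001],[0,0,0],0.2],
])

```text
t: 19.9
tcp_pos: [0.5177, -0.3031, 0.0465]
orientation: [3.129, -0.271, 0.008]
wrist_force: [0.4, -0.1, -1.2]
grip_width: 0.354
grasp_force: 29.9
```

Expected contact is at about z=0.0399.

Call:
arm_command([
  [[-0.001,0,0.001],[0,0,0],0.2],
  [[-0.001,0,0.002],[0,0,0],0.2],
  [[-0.001,0,0.003],[0,0,0],0.2],
  [[-0.001,0,0.004],[0,0,0],0.2],
  [[-0.001,0,0.004],[0,0,0],0.2],
])

```text
t: 20.32
tcp_pos: [0.5164, -0.3027, 0.0419]
orientation: [3.13, -0.271, 0.007]
wrist_force: [0.1, 0.8, -0.7]
grip_width: 0.35
grasp_force: 29.9
```

Call:
arm_command([
  [[0,0,0.0005],[0,0,0],0.2],
  [[0,0,0.001],[0,0,0],0.2],
  [[0,0,0.001],[0,0,0],0.2],
])

```text
t: 20.57
tcp_pos: [0.5165, -0.3027, 0.041]
orientation: [3.13, -0.271, 0.007]
wrist_force: [-0.2, -0.1, -1.2]
grip_width: 0.353
grasp_force: 29.9
```

Call:
arm_command([
  [[0,0,0.0005],[0,0,0],0.2],
  [[0,0,0.001],[0,0,0],0.2],
  [[0,0,0.001],[0,0,0],0.2],
])

```text
t: 20.82
tcp_pos: [0.5165, -0.3027, 0.04]
orientation: [3.13, -0.271, 0.007]
wrist_force: [-0.5, 0.9, -1.5]
grip_width: 0.352
grasp_force: 29.9
```

Call:
arm_command([
  [[0,0,0.0003],[0,0,0],0.2],
  [[0,0,0.0006],[0,0,0],0.2],
  [[0,0,0.0006],[0,0,0],0.2],
])

```text
t: 21.07
tcp_pos: [0.5166, -0.3028, 0.0399]
orientation: [3.13, -0.271, 0.008]
wrist_force: [0.5, 1.0, 2.3]
grip_width: 0.348
grasp_force: 30.3
```

Call:
arm_command([
  [[0,0,0],[0,0,0],0.39],
  [[0,0,0],[0,0,0],0.43],
  [[0,0,0],[0,0,0],0.47],
  [[0,0,0],[0,0,0],0.5],
  [[0,0,0],[0,0,0],0.5],
])

```text
t: 21.48
tcp_pos: [0.5165, -0.3028, 0.0394]
orientation: [3.13, -0.271, 0.007]
wrist_force: [0.0, -1.3, 0.3]
grip_width: 0.5
grasp_force: 0.0
```

Call:
arm_command([
  [[0,0,-0.01],[0,0,0],0.5],
  [[0,0,-0.03],[0,0,0],0.5],
  [[0,0,-0.06],[0,0,0],0.5],
  [[0,0,-0.1],[0,0,0],0.5],
  [[0,0,-0.14],[0,0,0],0.5],
])

```text
t: 21.9
tcp_pos: [0.5151, -0.3023, 0.1811]
orientation: [-3.129, 0.27, -0.005]
wrist_force: [0.1, -0.2, 0.9]
grip_width: 0.499
grasp_force: 0.0
```

Call:
arm_command([
  [[0,0,-0.01],[0,0,0],0.5],
  [[0,0,-0.01],[0,0,0],0.5],
  [[0,0,-0.01],[0,0,0],0.5],
])

```text
t: 22.15
tcp_pos: [0.5159, -0.3027, 0.1903]
orientation: [3.129, -0.271, 0.009]
wrist_force: [0.2, 0.1, -0.5]
grip_width: 0.5
grasp_force: 0.0
```

```bash
python3 -c "
from h import *
from bench import grab_frame
wrist('w12')
cv2.imwrite('pics/s2.png',grab_frame('side')[0][:,:,::-1])"
```

```text
red [355. 192.] [ 504.6 -364.9] [122.3  59.4] -9.7 [ 8.8 22.9 53.9]
yellow [202. 191.] [ 524.6 -236.6] [126.5  61. ] -9.7 [ 8.4 21.1 53.6]
yellow [223. 375.] [ 435.1 -248.4] [219.3  12.2] -20.8 [ 29.8  46.9 249.2]
blue [ 17. 132.] [ 615. -116.] [80.1 24.4] -7.0 [16.2 34.1 46.4]
blue [290. 195.] [ 515.5 -301.3] [122.   57.3] -9.5 [ 8.7 45.8 54. ]
```

View pics/w12.png

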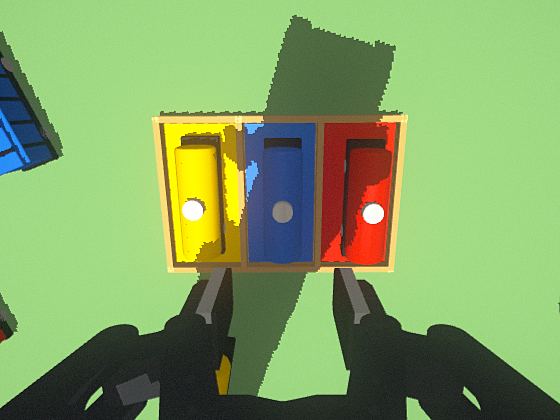

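View pics/s2.png

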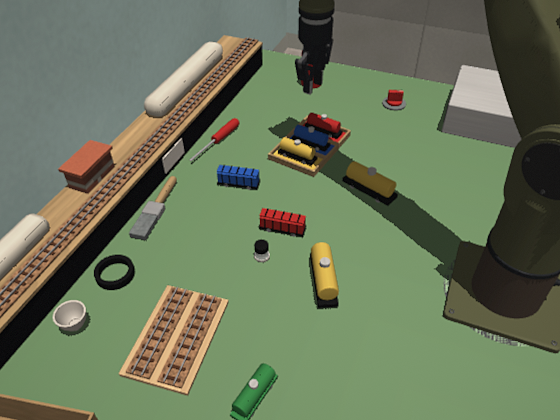

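The wrist picture shows yellow (193,210), blue (283,212) and red (373,213) upright in their own bays. In the side picture the vans at (238,176) and (282,221) stand where they were.

```bash
python3 -c "
from bench import r
print(r.job_done())"
```

```text
the job is handed in; nothing more can be done
None
```

All three tank wagons stand upright, lengthways, in the bays of their own colours; both vans were left where they stood, and the job is handed in at about 22 s of the 86 s allowed.

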